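# Show the odd core disc to the inspection camera

## Task

In one of the three small stacks in the middle of the bench a tan core disc sits by mistake between two pale ones: lift off the pale disc that covers it and set that one down gently, flat on the blue mat. Then take the tan disc and hold it in the air in front of the inspection camera, centred on the lens axis, its middle 100 mm from the lens and its flat underside facing squarely into the lens; finish while still holding it there. Leave the other discs stacked as they are, drop nothing and do not touch the camera or its stand.

Things in the scene. Friction and masses are not known exactly. Their poses are not given: they have to be found in the camera images.
- tan_disc: The tan (brown-yellow) stone core disc, 40 mm across and 20 mm thick, about 65 g; the middle one of three in the tallest of the three small stacks mid-bench (not in the big blocks of stock at the sides), its lower face 20 mm and its upper face 40 mm above the bench. In a grasp from above its underside stays free. Origin at the centre of its solid body (10 mm above its underside), z along the disc's axis.
- cover_disc: The pale grey-white stone core disc, 40 mm across and 20 mm thick, about 65 g; it lies on top of the tan disc (faces 40 and 60 mm above the bench), up to 3 mm off its centre. Origin at the centre of its solid body (10 mm above its underside), z along the disc's axis.
- under_disc: Pale core disc, 40 mm across and 20 mm thick, about 65 g; the lowest of the stack of three, under the tan disc. It stays where it is. Origin at the centre of its solid body (10 mm above its underside), z along the disc's axis.
- pair_a_low: Pale core disc, 40 mm across and 20 mm thick, about 65 g; lower disc of a neighbouring stack of two. It stays where it is. Origin at the centre of its solid body (10 mm above its underside), z along the disc's axis.
- pair_a_high: Pale core disc, 40 mm across and 20 mm thick, about 65 g; upper disc of that stack, up to 2 mm off its centre. It stays where it is. Origin at the centre of its solid body (10 mm above its underside), z along the disc's axis.
- pair_b_low: Pale core disc, 40 mm across and 20 mm thick, about 65 g; lower disc of the other neighbouring stack of two. It stays where it is. The three stacks stand in a rough row along y, in any order, at least 25 mm apart; in x they are free on both sides. Origin at the centre of its solid body (10 mm above its underside), z along the disc's axis.
- pair_b_high: Pale core disc, 40 mm across and 20 mm thick, about 65 g; upper disc of that stack, up to 2 mm off its centre. It stays where it is. Origin at the centre of its solid body (10 mm above its underside), z along the disc's axis.
- mat: Fixed blue rubber mat, 120 x 120 mm and 4 mm thick, flat on the bench, to the left or right of the stacks. Origin at the centre of its underside, x and y along its edges, z up.
- camera: Inspection camera head, fixed on its stand: black lens barrel 38 mm across with blue glass, grey 50 mm housing behind. Origin at the centre of the front glass, 115 mm above the bench; z is the viewing axis out of the lens, upward and towards the robot's side, 35 degrees from vertical. The disc's centre belongs 100 mm along +z (197 mm above the bench), its axis along z.
- camera_stand: Dark steel stand, fixed, across the stacks from the mat: foot 110 x 80 x 12 mm, two cheeks up to 85 mm; with the camera its highest part is the lens barrel, 126 mm above the bench. Origin under the foot, 35 mm from its front edge; its -x is the level direction in which the camera looks, z up. The lens glass centre lies 6 mm to -x of the origin.
There are look-alikes about, which are no part of the job. Of the things that look like the camera_stand, take the one that is farthest to the robot's right at the start. What is shaped like the pair_b_high but turquoise is not meant.

How it is judged:
By the outcome, as a careful person would: the job done as asked, in the order asked, and still so for the second after the job is handed in, while the arm keeps its last pose, push and grip.
It also fails if it takes over 48 s, if anything falls off the work surface, if the arm or the gripper's body presses on something with over 40 N, if the wrist force passes 120 N, or if a joint passes its speed limit or range.

## Robot

A 6-joint arm with a two-finger parallel gripper is mounted at the origin on the work surface. World frame = base frame: x ahead of the robot, y to its left, z up, the work surface at z = 0. Lengths are in m, angles in rad, forces in N, time in s.
With the tool pointing down it reaches from about 0.3 to 0.85 m from the base axis. Payload 5.4 kg.
Tool frame: the origin (TCP) lies between the finger pads; the fingertips stand 25 mm ahead of it and the grasp point (between the pads) lies 6 mm ahead of it; z points along the fingers, y is the direction in which the jaws open and shut (so a half turn about z gives the same grasp; the last joint's range is limited). The gripper opens to 85 mm and grips with 20 to 120 N. Pads are 22 mm wide; open, the fingers measure 114 mm over their backs; the gripper's body (76 mm by 85 mm) begins 54 mm behind the grasp point. The pads swing forward as they close: fully open they stand 13 mm farther back than shut.
Start: joints at [0.989, 0.158, 1.597, -0, 1.386, -0.21], TCP at [0.209, 0.536, 0.219] pointing down, gripper open.
Joint ranges: [-2.91, 2.91], [-0.94, 2.29], [0.18, 2.7], [-1.29, 4.43], [0.17, 2.64], [-3, 3]. Speed limits (rad/s): [2.57, 2.57, 3.14, 3.14, 3.14, 3.14].

## Interface

Orientations are given as a unit quaternion [w, x, y, z].
In Python, from station import r gives the robot as it stands. The module is installed in compiled form; this text tells all that it offers. Calls block until the motion is done:
- r.reach(position, orientation): joint-space move of the TCP to a pose.
- r.move_linear(position, rot=None, rate=0.15, stop_force=None): straight line of the TCP; rot=None keeps the orientation; rate is the mean speed in m/s. With stop_force (N) it stops when the force on the tool has changed by that much, and returns True; else False.
- r.move_j(angles): joint-space move.
- r.grip(opening, f_grip=None): finger opening in m; f_grip is the grip in N (None keeps the last); returns when the fingers have stopped.
- r.pause(seconds).
- r.inverse_kinematics(position, orientation): joint angles nearest the present ones, or None.
- r.read_camera(name): name is "scene" or "side" or "wrist"; returns a dict with "img" (480x640x3 uint8, red, green, blue), "range_z" (480x640 float32, m along the optical axis (not along the pixel's ray), 0 where there is no reading), "camera_matrix" (3x3 intrinsics, pixels), "R" (3x3) and "t" (3): a world point X has camera coordinates R X + t. Camera axes: x right, y down, z forward; pixel columns grow to the right and rows downward; lengths in m; the calibration is good to about 2 mm. A picture is of the moment at which its call begins.
A pose or a line that the arm cannot do raises r.Unreachable and nothing moves.
- r.close_job(): hands the job in, once; it reports no verdict.
Readings, each from a call of its own:
- r.read_time_s(): time.
- r.read_q(): joint angles.
- r.read_dq(): joint speeds.
- r.read_tau(): joint torques, N m.
- r.read_ee_pos(): TCP position.
- r.read_tcp_rot(): TCP orientation.
- r.read_contact_force(): force on the tool from outside, world axes, zero at the start.
- r.read_torque(): the same for the moment, N m.
- r.read_gripper_width(): finger opening in m.
Only numpy, scipy, OpenCV 4.12 (cv2) and the standard library are available. Lean on these libraries where they do the work, as an engineer would, in place of code of your own. Each camera call takes 0.05 s, during which the arm holds its last target.

## Working session

There is one attempt and no reset: what is moved stays moved. The work goes in short steps, each a Python script; the robot and the scene stay as the last script left them, time stands still between calls to the robot, and variables do not carry over. Pictures are saved under pics/ and viewed, and the job is handed in when it is done.

```bash
ls; mkdir -p pics; python3 - <<'E'
from station import r
import cv2,numpy as np
for n in ["scene","side"]:
    d=r.read_camera(n); cv2.imwrite(f"pics/{n}0.png",d["img"][:,:,::-1])
    np.savez(f"{n}0.npz",**d)
    print(n,d["camera_matrix"].round(1).tolist(),(-d["R"].T@d["t"]).round(3),d["R"].round(3).tolist(), (d["range_z"]>0).mean())
print(r.read_time_s(), r.read_gripper_width(), r.read_tcp_rot())
E
```

```text
pics
scene [[463.6, 0.0, 311.6], [0.0, 463.6, 237.1], [0.0, 0.0, 1.0]] [0.797 0.429 0.793] [[-0.803, 0.596, 0.015], [0.495, 0.681, -0.539], [-0.331, -0.426, -0.842]] 0.99599609375
side [[559.4, 0.0, 318.9], [0.0, 559.4, 238.1], [0.0, 0.0, 1.0]] [ 0.4   -0.898  0.859] [[0.993, -0.115, 0.014], [-0.059, -0.605, -0.794], [0.1, 0.788, -0.607]] 0.9959375
0.1 0.08521515677910274 [-3.32204052e-04  1.84818913e-01  9.82772215e-01 -7.95157301e-04]
```

View pics/scene0.png

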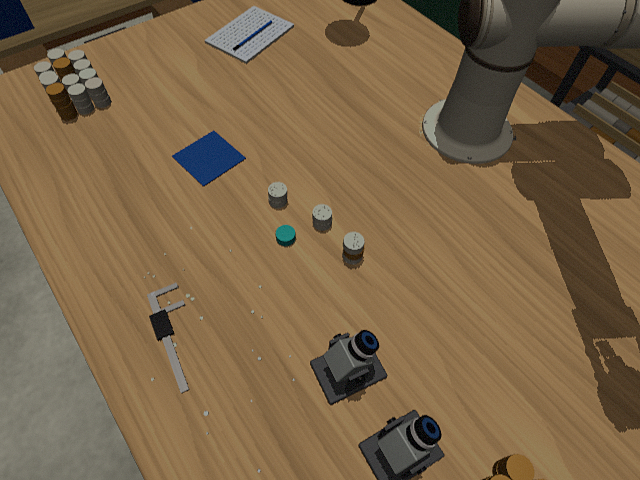

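View pics/side0.png

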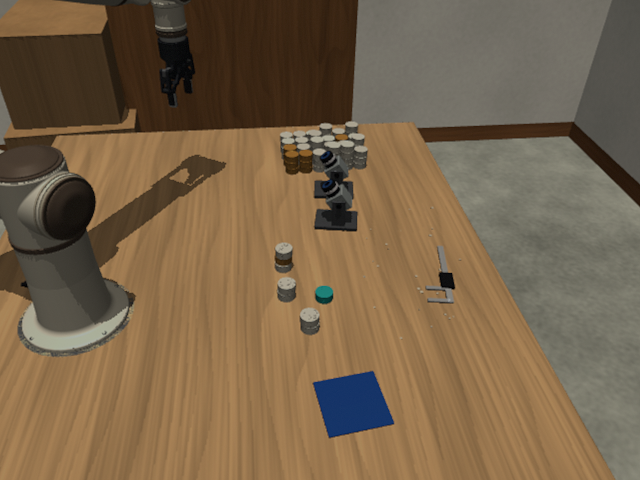

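```bash
python3 - <<'E'
import cv2,numpy as np
a=cv2.imread("pics/scene0.png");b=cv2.imread("pics/side0.png")
A=cv2.resize(a[160:410,250:410],None,fx=2.4,fy=2.4,interpolation=2)
B=cv2.resize(b[140:340,260:370],None,fx=3,fy=3,interpolation=2)
im=np.zeros((600,A.shape[1]+B.shape[1],3),np.uint8);im[:A.shape[0],:A.shape[1]]=A;im[:B.shape[0],A.shape[1]:]=B
cv2.imwrite("pics/crop0.png",im);print(im.shape)
E
```

```text
(600, 714, 3)
```

View pics/crop0.png

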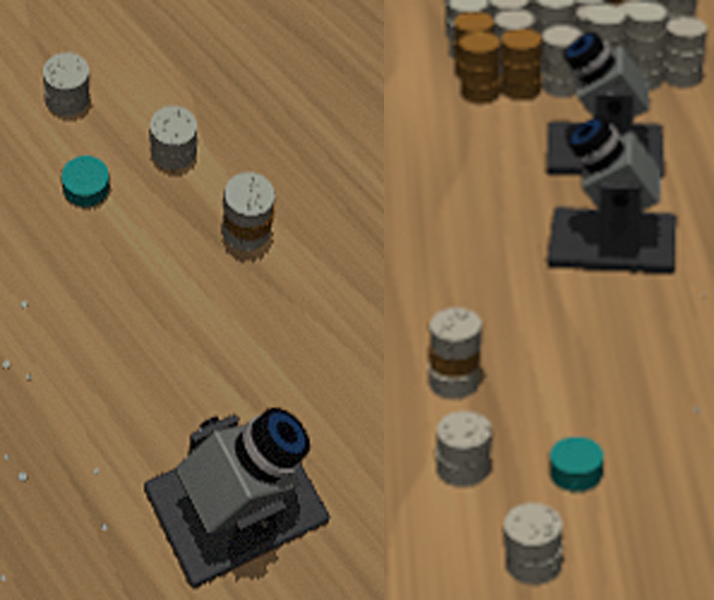

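```bash
cat > h.py <<'E'
import numpy as np,cv2
def cloud(d):
    z=d["range_z"];K=d["camera_matrix"];v,u=np.indices(z.shape)
    P=np.stack([(u-K[0,2])/K[0,0]*z,(v-K[1,2])/K[1,1]*z,z],-1)
    return (P-d["t"])@d["R"]
def ray(d,uv,h):
    uv=np.atleast_2d(uv).astype(float);K=d["camera_matrix"]
    q=np.c_[(uv[:,0]-K[0,2])/K[0,0],(uv[:,1]-K[1,2])/K[1,1],np.ones(len(uv))]@d["R"]
    c=-d["R"].T@d["t"]
    return c+q*((h-c[2])/q[:,2])[:,None]
def hsv(d): return cv2.cvtColor(d["img"],cv2.COLOR_RGB2HSV)
def proj(d,X):
    p=np.atleast_2d(X)@d["R"].T+d["t"];p=p@d["camera_matrix"].T;return p[:,:2]/p[:,2:]
E
python3 - <<'E'
from h import *
for n in ["scene","side"]:
    d=dict(np.load(n+"0.npz"));P=cloud(d);H=hsv(d)
    inb=(P[...,0]>.3)&(P[...,0]<.8)&(abs(P[...,1])<.35)
    # bench level
    print(n,"bench z",np.median(P[...,2][inb&(P[...,2]<.008)]),P[...,2][inb&(abs(P[...,2])<.008)].std())
    for h in(.04,.06):
        m=inb&(abs(P[...,2]-h)<.006)&(H[...,1]<60)&(H[...,2]>110)
        k,l,s,c=cv2.connectedComponentsWithStats(m.astype(np.uint8))
        for i in range(1,k):
            if s[i,4]>100:
                v,u=np.where(l==i);p=ray(d,np.c_[u,v],h)[:,:2].astype(np.float32)
                (x,y),rad=cv2.minEnclosingCircle(p);hull=cv2.convexHull(p);e=cv2.fitEllipse(hull)
                print(h,c[i].round(1),s[i,4],"mec",round(x,4),round(y,4),round(rad,4),"ell",np.round(e[0],4),np.round(e[1],4),"zmed",np.median(P[...,2][l==i]).round(4))
    m=(H[...,0]>105)&(H[...,0]<125)&(H[...,1]>150)&(H[...,2]>50)
    k,l,s,c=cv2.connectedComponentsWithStats(m.astype(np.uint8))
    for i in range(1,k):
        if s[i,4]>15:
            q=P[l==i]
            v,u=np.where(l==i);p=ray(d,np.c_[u,v],.004)[:,:2].astype(np.float32)
            print("blue",c[i].round(1),s[i,4],"med",np.median(q,0).round(4),cv2.minAreaRect(p) if s[i,4]>1000 else "")
    # dark foot at z 12mm
    m=(abs(P[...,2]-.012)<.005)&(H[...,2]<75)&(P[...,0]>.3)&(P[...,1]>.0)
    m=cv2.morphologyEx(m.astype(np.uint8),cv2.MORPH_OPEN,np.ones((2,2)))
    m2=(P[...,2]>.02)&(P[...,0]>.3)&(P[...,1]>.0)&(P[...,2]<.2)
    cv2.imwrite(f"pics/m_{n}.png",np.c_[m*255,m2*255].astype(np.uint8)[::1,::1][:, :])
    k,l,s,c=cv2.connectedComponentsWithStats(m)
    for i in range(1,k):
        if s[i,4]>40:
            print("dark",c[i].round(1),s[i].tolist(),np.median(P[l==i],0).round(3))
E
```

```text
scene bench z -0.0007056056050305983 0.0016281700139531246
0.04 [276.9 189.1] 217 mec 0.4889 -0.0885 0.0195 ell [ 0.4889 -0.0888] [0.0374 0.038 ] zmed 0.0391
0.04 [321.8 212. ] 234 mec 0.449 0.0116 0.0195 ell [0.4488 0.0118] [0.0371 0.0379] zmed 0.0391
0.06 [353.4 240.4] 276 mec 0.4499 0.1099 0.0194 ell [0.4499 0.11  ] [0.0377 0.0383] zmed 0.0591
blue [254.5  33.1] 76 med [ 0.2221 -0.5962  0.0136] 
blue [208.3 157.6] 2051 med [ 0.549  -0.2793  0.0032] ((0.547376275062561, -0.2810090482234955), (0.11805187165737152, 0.11863120645284653), 7.163380146026611)
blue [369.  340.1] 112 med [0.5713 0.2874 0.115 ] 
blue [430.1 427.8] 140 med [0.5848 0.4322 0.1151] 
dark [322.8 227.4] [315, 225, 16, 5, 41] [0.458 0.029 0.009]
dark [162.1 326. ] [151, 312, 23, 29, 333] [0.816 0.027 0.008]
dark [344.4 380.1] [311, 356, 77, 49, 1274] [0.63  0.301 0.011]
dark [411.3 416.8] [403, 411, 17, 14, 107] [0.566 0.404 0.011]
dark [390.2 459.4] [360, 433, 85, 47, 1105] [0.645 0.429 0.011]
side bench z 0.0010913031343850242 0.0019516182243055253
0.04 [286.1 283.1] 165 mec 0.4455 0.0118 0.0194 ell [0.4452 0.0113] [0.0367 0.0381] zmed 0.041
0.04 [309.1 314.6] 207 mec 0.4852 -0.0883 0.0197 ell [ 0.4852 -0.0883] [0.0379 0.0388] zmed 0.0407
0.06 [283.2 247.9] 141 mec 0.4452 0.1105 0.0197 ell [0.4456 0.1105] [0.0369 0.0382] zmed 0.0609
blue [324.9 155.2] 25 med [0.5806 0.4282 0.1174] 
blue [326.9 183.7] 31 med [0.5694 0.2841 0.1174] 
blue [351.9 403.8] 3532 med [ 0.5429 -0.2872  0.0049] ((0.5438655018806458, -0.2826966643333435), (0.11785180121660233, 0.11864664405584335), 7.293572902679443)
dark [294.3 171.6] [287, 169, 16, 6, 41] [0.504 0.533 0.008]
dark [319.6 189.8] [316, 182, 11, 16, 123] [0.565 0.413 0.012]
dark [349.5 187.8] [344, 182, 10, 15, 85] [0.653 0.43  0.012]
dark [336.6 221.2] [316, 210, 42, 22, 551] [0.581 0.264 0.012]
dark [446.9 279.8] [440, 274, 15, 13, 158] [0.813 0.019 0.01 ]
```

```bash
python3 - <<'E'
from h import *
for n in ["scene","side"]:
    d=dict(np.load(n+"0.npz"));P=cloud(d);H=hsv(d)
    b=0.0007 if n=="scene" else -.0009
    z=P[...,2]+b
    box=(P[...,0]>.48)&(P[...,0]<.72)&(P[...,1]>.2)&(P[...,1]<.36)
    m=(abs(z-.012)<.0045)&(H[...,2]<70)&box
    k,l,s,c=cv2.connectedComponentsWithStats(m.astype(np.uint8),connectivity=8)
    keep=[i for i in range(1,k) if s[i,4]>25]; m=np.isin(l,keep)
    v,u=np.where(m);p=ray(d,np.c_[u,v],.012)[:,:2].astype(np.float32)
    rc=cv2.minAreaRect(p);print(n,rc,cv2.boxPoints(rc).round(4).tolist(),len(u))
    # lens blue
    mb=(H[...,0]>100)&(H[...,0]<128)&(H[...,1]>110)&(H[...,2]>35)&box&(z>.09)
    v,u=np.where(mb);uv=np.c_[u,v].astype(np.float32);e=cv2.fitEllipse(cv2.convexHull(uv));print("glass",e,ray(d,[e[0]],.115).round(4),len(u))
    # dark barrel front
    y0,y1,x0,x1=(325,360,345,395) if n=="scene" else (172,200,312,345)
    im=d["img"][y0:y1,x0:x1,::-1];cv2.imwrite(f"pics/lens_{n}.png",cv2.resize(im,None,fx=10,fy=10,interpolation=0))
E
python3 -c "
import cv2,numpy as np
a=cv2.imread('pics/lens_scene.png');b=cv2.imread('pics/lens_side.png');h=max(len(a),len(b));im=np.zeros((h,a.shape[1]+b.shape[1],3),np.uint8);im[:len(a),:a.shape[1]]=a;im[:len(b),a.shape[1]:]=b
im=cv2.resize(im,(800,int(h*800/im.shape[1])));cv2.imwrite('pics/lens.png',im)"
```

```text
scene ((0.598166823387146, 0.2828344702720642), (0.07954046130180359, 0.10956564545631409), 79.07905578613281) [[0.5368000268936157, 0.2542000114917755], [0.6444000005722046, 0.23340000212192535], [0.659500002861023, 0.31150001287460327], [0.5519000291824341, 0.33230000734329224]] 1247
glass ((368.8495178222656, 339.8663635253906), (11.721595764160156, 19.955842971801758), 142.73193359375) [[0.5708 0.2866 0.115 ]] 141
side ((0.5926544666290283, 0.27662158012390137), (0.08714919537305832, 0.10705709457397461), 78.98560333251953) [[0.5317999720573425, 0.24410000443458557], [0.636900007724762, 0.22360000014305115], [0.6535000205039978, 0.3091999888420105], [0.5483999848365784, 0.3296000063419342]] 552
glass ((326.9482421875, 183.37913513183594), (5.1220526695251465, 12.622867584228516), 52.3913688659668) [[0.5687 0.2907 0.115 ]] 44
```

View pics/lens.png

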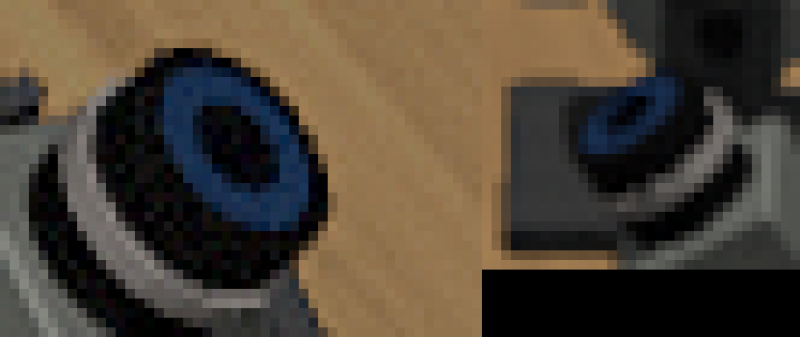

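```bash
cat >> h.py <<'E'
from scipy.spatial.transform import Rotation as Ro
def quat(x,y,z):
    q=Ro.from_matrix(np.c_[x,y,z]).as_quat();return q[[3,0,1,2]]
def down(ang): # tool y at angle ang in xy plane
    y=np.array([np.cos(ang),np.sin(ang),0]);z=np.array([0,0,-1.]);return quat(np.cross(y,z),y,z)
LENS=np.array([.5703,.2873,.115]);YAW=np.radians(-11)
d0=-np.array([np.cos(YAW),np.sin(YAW),0]);CZ=np.sin(np.radians(35))*d0+np.array([0,0,np.cos(np.radians(35))])
def insp(ang): # roll angle: 0 -> jaws horizontal
    z=-CZ;h=np.cross([0,0,1.],d0);v=np.cross(z,h)
    y=np.cos(ang)*h+np.sin(ang)*v;return quat(np.cross(y,z),y,z)
E
python3 - <<'E'
from station import r
from h import *
S=[.4477,.1102]
for a in (0,180,90,-90):
    for nm,p in(("stack",S+[.14]),("low",S+[.05]),("mat",[.5455,-.282,.05])):
        q=r.inverse_kinematics(p,down(np.radians(a)));print(nm,a,None if q is None else np.round(q,2))
for a in range(-180,180,45):
    q=r.inverse_kinematics(LENS+.115*CZ,insp(np.radians(a)));print("insp",a,None if q is None else np.round(q,2))
print(r.read_time_s())
E
```

```text
stack 0 [-0.02 -0.06  1.99 -0.    1.22 -0.02]
low 0 [-0.02  0.08  2.05 -0.    1.01 -0.02]
mat 0 [-0.67  0.44  1.61 -0.    1.1  -0.67]
stack 180 None
low 180 None
mat 180 [-0.67  0.44  1.61 -0.    1.1   2.47]
stack 90 [-0.02 -0.06  1.99 -0.    1.22 -1.59]
low 90 [-0.02  0.08  2.05 -0.    1.01 -1.59]
mat 90 [-0.67  0.44  1.61 -0.    1.1  -2.24]
stack -90 [-0.02 -0.06  1.99 -0.    1.22  1.55]
low -90 [-0.02  0.08  2.05 -0.    1.01  1.55]
mat -90 [-0.67  0.44  1.61 -0.    1.1   0.9 ]
insp -180 [ 0.54 -0.06  1.96 -0.54  0.84 -0.56]
insp -135 [ 0.54 -0.06  1.96 -0.54  0.84  0.23]
insp -90 [ 0.54 -0.06  1.96 -0.54  0.84  1.02]
insp -45 [ 0.54 -0.06  1.96 -0.54  0.84  1.8 ]
insp 0 [ 0.54 -0.06  1.96 -0.54  0.84  2.59]
insp 45 [ 0.54 -0.06  1.96 -0.54  0.84 -2.91]
insp 90 [ 0.54 -0.06  1.96 -0.54  0.84 -2.13]
insp 135 [ 0.54 -0.06  1.96 -0.54  0.84 -1.34]
0.1
```

```bash
python3 - <<'E'
from station import r
from h import *
r.reach([.4477,.1102,.15],down(0));print(r.read_time_s())
r.grip(.058);print(r.read_time_s(),r.read_gripper_width(),r.read_ee_pos())
for n in("side","wrist","scene"):
    d=r.read_camera(n);np.savez(n+"1.npz",**d)
    cv2.imwrite(f"pics/{n}1.png",d["img"][:,:,::-1])
    P=cloud(d)
    if n!="wrist":
        m=(np.hypot(P[...,0]-.4477,P[...,1]-.11)<.07)&(P[...,2]>.075)&(P[...,2]<.18)
        for side in(-1,1):
            mm=m&(side*(P[...,0]-.4477)>.015); 
            print(n,side,np.sort(P[...,2][mm])[:12].round(4),np.percentile(P[mm],[2,50,98],axis=0).round(4).tolist())
im=np.c_[cv2.imread("pics/wrist1.png"),cv2.imread("pics/side1.png")]
cv2.imwrite("pics/c1.png",cv2.resize(im,(800,300),interpolation=cv2.INTER_AREA))
cv2.imwrite("pics/side1c.png",cv2.resize(cv2.imread("pics/side1.png")[150:300,220:360],None,fx=4,fy=4))
E
```

```text
1.8917
2.2833 0.05833056606523451 [0.44767158 0.11043993 0.15000598]
side -1 [0.1697 0.1707 0.1729 0.173  0.1733 0.174  0.1744 0.1753 0.1756 0.1758
 0.1765 0.1778] [[0.4034, 0.0974, 0.1701], [0.4106, 0.1026, 0.1765], [0.4152, 0.11, 0.1798]]
side 1 [0.1682 0.1701 0.1713 0.1717 0.1733 0.174  0.1743 0.1745 0.1755 0.1755
 0.1759 0.176 ] [[0.474, 0.0985, 0.1689], [0.4778, 0.1021, 0.1757], [0.4859, 0.1123, 0.1788]]
scene -1 [0.1669 0.1673 0.1673 0.1675 0.1675 0.1677 0.1682 0.1682 0.1683 0.1689
 0.1691 0.1694] [[0.4146, 0.1007, 0.1673], [0.4198, 0.113, 0.1738], [0.4209, 0.1223, 0.1792]]
scene 1 [0.1668 0.1675 0.1705 0.1705 0.1709 0.1724 0.1726 0.1728 0.1737 0.1738
 0.1739 0.1741] [[0.4794, 0.1065, 0.1673], [0.4851, 0.1184, 0.1767], [0.4916, 0.1222, 0.1796]]Traceback (most recent call last):
  File "<stdin>", line 15, in <module>
cv2.error: OpenCV(4.12.0) /io/opencv/modules/imgcodecs/src/loadsave.cpp:1058: error: (-215:Assertion failed) image.channels() == 1 || image.channels() == 3 || image.channels() == 4 in function 'imwrite_'
```

```bash
python3 - <<'E'
from h import *
L=lambda n:cv2.imread(f"pics/{n}1.png")
cv2.imwrite("pics/c1.png",np.hstack([cv2.resize(L("wrist"),(480,360)),cv2.resize(L("side")[150:300,250:350],None,fx=2.4,fy=2.4)]))
E
```

```text
(no output)
```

View pics/c1.png

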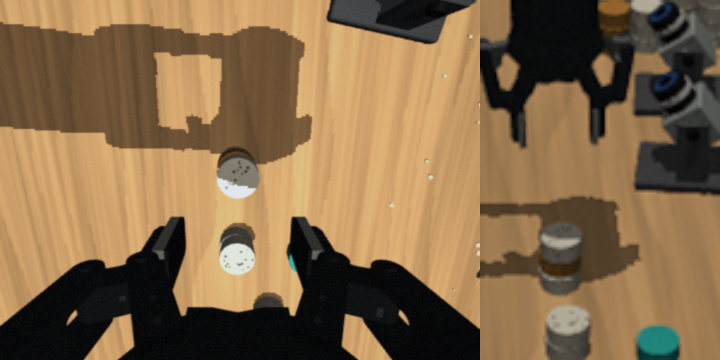

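```bash
python3 - <<'E'
from h import *
d=dict(np.load("side1.npz"))
for z in(.12,.125,.13,.135,.14): print(z,proj(d,[[.4477-.033,.11,z],[.4477+.033,.11,z]]).round(1).tolist())
print(d["range_z"][200:214,264:270].round(3)[::2])
E
```

```text
0.12 [[268.7, 227.7], [298.2, 226.0]]
0.125 [[268.6, 225.9], [298.2, 224.2]]
0.13 [[268.5, 224.0], [298.2, 222.4]]
0.135 [[268.4, 222.2], [298.2, 220.5]]
0.14 [[268.3, 220.4], [298.1, 218.7]]
[[1.189 1.189 1.185 1.193 1.188 1.55 ]
 [1.192 1.199 1.188 1.191 1.193 1.544]
 [1.199 1.195 1.195 1.196 1.197 1.529]
 [1.201 1.201 1.2   1.2   1.194 1.522]
 [1.201 1.207 1.199 1.201 1.202 1.522]
 [1.51  1.507 1.206 1.207 1.202 1.513]
 [1.505 1.5   1.504 1.509 1.501 1.505]]
```

```bash
python3 - <<'E'
from station import r
from h import *
print(r.read_ee_pos(),r.read_q(),r.read_time_s(),r.read_gripper_width(),r.read_tcp_rot())
for n in("side0","scene0"):
    d=dict(np.load(n+".npz"));P=cloud(d)
    m=(np.hypot(P[...,0]-.209,P[...,1]-.536)<.07)&(P[...,2]>.1)
    print(n,m.sum(),np.sort(P[...,2][m])[:10].round(3) if m.any() else "")
d=r.read_camera("side");P=cloud(d)
m=(np.hypot(P[...,0]-.4477,P[...,1]-.11)<.07)&(P[...,2]>.075)
print(np.sort(P[...,2][m])[:10].round(3), r.read_ee_pos())
w=dict(np.load("wrist1.npz"));P=cloud(w);print("wrist cam pos",-w["R"].T@w["t"])
m=(np.hypot(P[...,0]-.4477,P[...,1]-.11)<.07)&(P[...,2]>.075)
print(np.sort(P[...,2][m])[:10].round(3))
m=(np.hypot(P[...,0]-.4477,P[...,1]-.11)<.025)&(P[...,2]<.075)
print("stack top from wrist",np.percentile(P[...,2][m],[50,80,90,95]))
E
```

```text
[0.44770262 0.11025779 0.1499939 ] [-2.15853957e-02 -7.70682975e-02  1.98108324e+00 -1.60105875e-05
  1.23756993e+00 -2.17410425e-02] 2.4333 0.05823481235079539 [ 8.04163901e-06  7.07049898e-01  7.07163660e-01 -2.77346760e-06]
side0 2819 [0.245 0.245 0.245 0.246 0.246 0.246 0.246 0.246 0.247 0.247]
scene0 0 
[0.169 0.17  0.17  0.17  0.171 0.171 0.172 0.173 0.173 0.174] [0.44770109 0.11019712 0.15001569]
wrist cam pos [0.44691851 0.18327542 0.30438429]
[0.166 0.166 0.166 0.166 0.166 0.166 0.166 0.166 0.166 0.167]
stack top from wrist [0.05910917 0.05990471 0.06024153 0.06053216]
```

```bash
cat >> h.py <<'E'
def tips(d,c,zmin,r0=.07,zmax=.3):
    P=cloud(d);V=hsv(d)[...,2]
    m=(np.hypot(P[...,0]-c[0],P[...,1]-c[1])<r0)&(P[...,2]>zmin)&(P[...,2]<zmax)&(V<95)
    return P,m
E
python3 - <<'E'
from station import r
from h import *
w=dict(np.load("wrist1.npz"));P,m=tips(w,[.4477,.11],.16)
for s in(-1,1):
    q=P[m&(s*(P[...,0]-.4477)>.01)&(P[...,2]<.18)];print("wrist tip",s,np.percentile(q,[1,50,99],axis=0).round(4).tolist())
H=hsv(w);P=cloud(w);mm=(abs(P[...,2]-.06)<.004)&(np.hypot(P[...,0]-.4477,P[...,1]-.11)<.035)
v,u=np.where(mm);p=ray(w,np.c_[u,v],.06)[:,:2].astype(np.float32);print("cover wrist",cv2.minEnclosingCircle(p),len(u))
print(r.move_linear([.4477,.1102,.07],rate=.15,stop_force=4),r.read_time_s(),r.read_ee_pos(),r.read_contact_force())
d=r.read_camera("side");np.savez("side2.npz",**d);P,m=tips(d,[.4477,.11],.065)
print(np.sort(P[...,2][m])[:10].round(3))
cv2.imwrite("pics/side2.png",cv2.resize(d["img"][170:310,220:350,::-1],None,fx=4,fy=4))
E
```

```text
wrist tip -1 [[0.4055, 0.1003, 0.1669], [0.4177, 0.1177, 0.1751], [0.4181, 0.1225, 0.1799]]
wrist tip 1 [[0.4756, 0.1009, 0.1682], [0.476, 0.1179, 0.1756], [0.4884, 0.1226, 0.1799]]
cover wrist ((0.44664260745048523, 0.11028648912906647), 0.020156731829047203) 2457
False 3.1667 [0.44831091 0.11018151 0.07065735] [ 0.56501933 -0.32850574 -0.16310608]
[0.066 0.088 0.091 0.091 0.092 0.093 0.093 0.093 0.093 0.094]
```

View pics/side2.png

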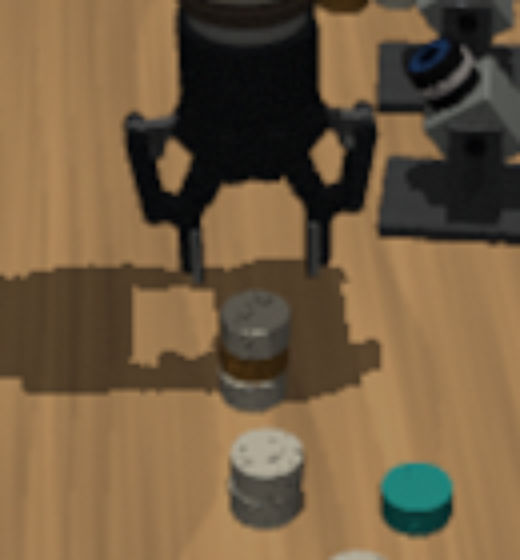

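```bash
python3 - <<'E'
from station import r
from h import *
print(r.move_linear([.4468,.1102,.032],rate=.08,stop_force=5),r.read_time_s(),r.read_ee_pos(),r.read_contact_force())
r.grip(.030,40);print(r.read_gripper_width(),r.read_ee_pos(),r.read_contact_force(),r.read_time_s())
d=r.read_camera("side");cv2.imwrite("pics/side3.png",cv2.resize(d["img"][170:310,220:350,::-1],None,fx=4,fy=4));np.savez("side3.npz",**d)
d=r.read_camera("wrist");cv2.imwrite("pics/w3.png",d["img"][...,::-1]);np.savez("wrist3.npz",**d)
E
```

```text
False 3.8417 [0.44708089 0.11019687 0.03223107] [ 0.03760196 -0.66031983  0.22080901]
0.03822496444290153 [0.44771144 0.11019722 0.03290608] [-0.2228449   0.53646549  3.10679847] 4.15
```

View pics/side3.png

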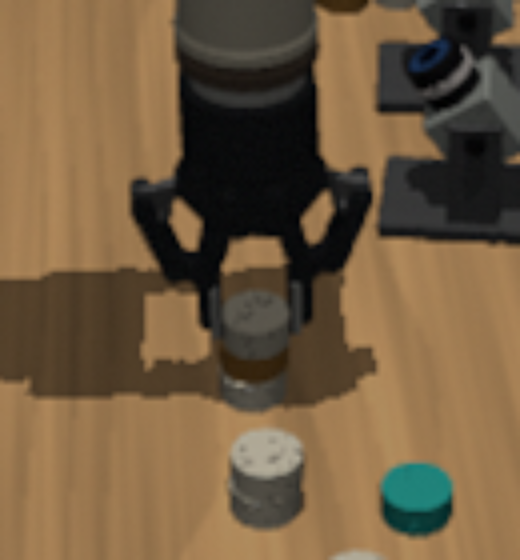

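View pics/w3.png

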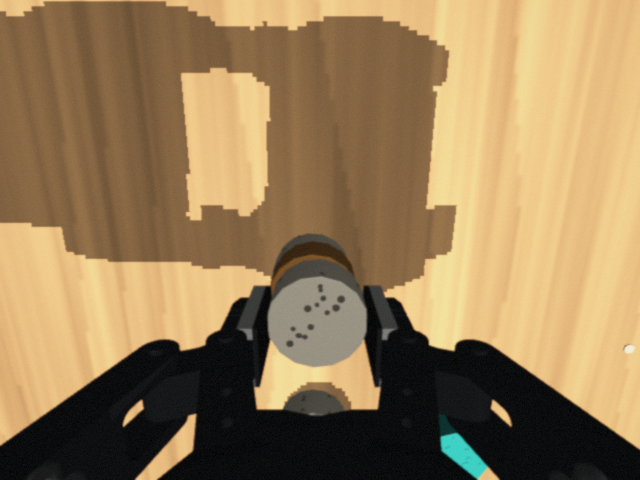

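```bash
python3 - <<'E'
from station import r
from h import *
q=down(0)
p=r.read_ee_pos()
r.move_linear([p[0],p[1],.09],rate=.1);print(r.read_time_s(),r.read_gripper_width(),r.read_ee_pos(),r.read_contact_force())
d=r.read_camera("scene");cv2.imwrite("pics/s4.png",cv2.resize(d["img"][150:300,250:430,::-1],None,fx=3,fy=3));np.savez("scene4.npz",**d)
d=r.read_camera("wrist");np.savez("wrist4.npz",**d);cv2.imwrite("pics/w4.png",d["img"][...,::-1])
d=r.read_camera("side");np.savez("side4.npz",**d)
E
```

```text
4.9833 0.0382995735799173 [0.44708515 0.11019476 0.08932431] [ 0.23873578  1.58878117 -1.31692366]
```

View pics/s4.png

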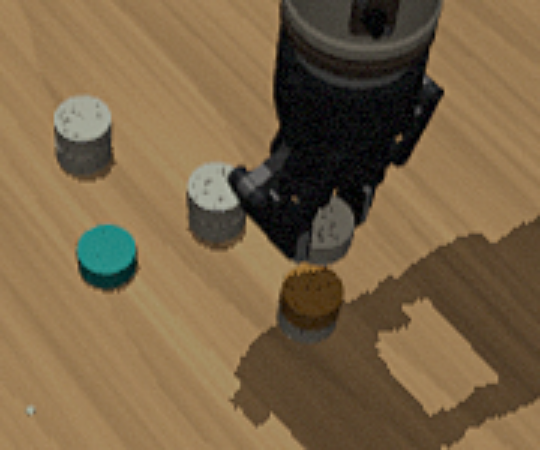

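View pics/w4.png

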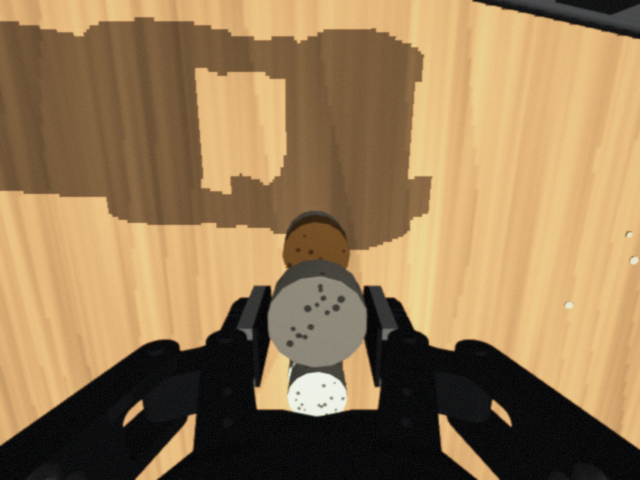

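```bash
python3 - <<'E'
from station import r
from h import *
M=[.5455,-.2818]
r.move_linear([*M,.08],rate=.25);print(r.read_time_s())
r.move_linear([*M,.014],rate=.12);print(r.read_time_s(),r.read_ee_pos(),r.read_contact_force())
d=r.read_camera("side");cv2.imwrite("pics/s5.png",cv2.resize(d["img"][280:450,270:430,::-1],None,fx=3,fy=3));np.savez("side5.npz",**d)
print(r.move_linear([*M,-.006],rate=.02,stop_force=3),r.read_time_s(),r.read_ee_pos(),r.read_contact_force(),r.read_gripper_width())
E
```

```text
6.9
7.6 [ 0.54595034 -0.28205124  0.01457267] [-0.53351534 -0.21914334 -0.41350977]
True 8.4417 [ 0.54525698 -0.28162211 -0.00305438] [-0.76068846 -0.55094218  3.93456301] 0.03828564717472642
```

View pics/s5.png

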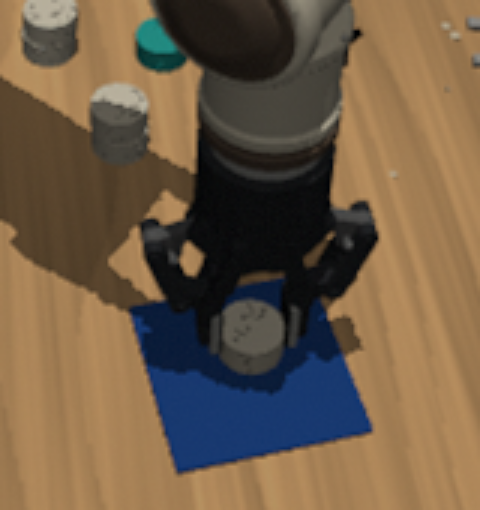

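```bash
python3 - <<'E'
from station import r
from h import *
M=[.5455,-.2818]
r.grip(.058);r.move_linear([*M,.10],rate=.15);print(r.read_time_s())
for n in("side","scene"):
    d=r.read_camera(n);np.savez(n+"6.npz",**d);P=cloud(d);H=hsv(d)
    m=(abs(P[...,2]-.024)<.006)&(H[...,1]<70)&(H[...,2]>70)&(abs(P[...,0]-.5455)<.07)&(abs(P[...,1]+.28)<.07)
    v,u=np.where(m);p=ray(d,np.c_[u,v],.024)[:,:2].astype(np.float32);print(n,"cover",cv2.minEnclosingCircle(p),len(u),np.median(P[...,2][m]))
    m=(abs(P[...,2]-.04)<.006)&(H[...,1]>110)&(H[...,0]<25)&(np.hypot(P[...,0]-.4477,P[...,1]-.11)<.04)
    k,l,s,c=cv2.connectedComponentsWithStats(m.astype(np.uint8));i=1+s[1:,4].argmax()
    v,u=np.where(l==i);p=ray(d,np.c_[u,v],.04)[:,:2].astype(np.float32);print(n,"tan",c[i],cv2.minEnclosingCircle(p),cv2.fitEllipse(cv2.convexHull(p)),len(u))
w=dict(np.load("wrist4.npz"))
d=dict(np.load("side6.npz"))
cv2.imwrite("pics/s6.png",cv2.resize(d["img"][220:450,240:430,::-1],None,fx=2.5,fy=2.5))
E
```

```text
9.6083
side cover ((0.5433657169342041, -0.2840456962585449), 0.022151833400130272) 336 0.024775461625411388
side tan [282.66489362 255.31382979] ((0.44376152753829956, 0.10771829634904861), 0.024278882890939713) ((0.443676233291626, 0.1075386255979538), (0.04038539156317711, 0.04910547286272049), 1.9624720811843872) 188
scene cover ((0.5476604700088501, -0.2805793285369873), 0.019567565992474556) 178 0.023248383068658004
scene tan [353.60967742 247.        ] ((0.44933781027793884, 0.11314865201711655), 0.021214228123426437) ((0.44969385862350464, 0.11289138346910477), (0.03907559812068939, 0.04160592332482338), 129.644287109375) 310
```

View pics/s6.png

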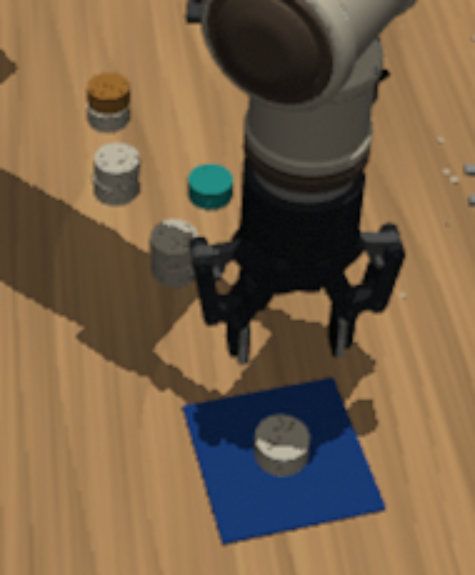

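```bash
python3 - <<'E'
from station import r
from h import *
r.move_linear([.4472,.1102,.13],rate=.3);print(r.read_time_s(),r.read_ee_pos())
for n in("wrist","side","scene"):
    d=r.read_camera(n);np.savez(n+"7.npz",**d);P=cloud(d);H=hsv(d)
    m=(abs(P[...,2]-.04)<.003)&(np.hypot(P[...,0]-.4477,P[...,1]-.11)<.035)&(H[...,2]>30)
    if n!="wrist": m&=(H[...,1]>100)
    k,l,s,c=cv2.connectedComponentsWithStats(m.astype(np.uint8));i=1+s[1:,4].argmax()
    v,u=np.where(l==i);p=ray(d,np.c_[u,v],.04)[:,:2].astype(np.float32);print(n,"tan",c[i],cv2.minEnclosingCircle(p),cv2.fitEllipse(cv2.convexHull(p)),len(u))
    if n=="wrist":cv2.imwrite("pics/w7.png",d["img"][...,::-1])
E
```

```text
11.2083 [0.44736    0.10940198 0.12985923]
wrist tan [314.99430894 233.17154472] ((0.4453359842300415, 0.11194328963756561), 0.020115729421377182) ((0.4452257752418518, 0.11193645000457764), (0.03914879262447357, 0.03962454944849014), 3.9956929683685303) 2460
side tan [282.52447552 254.81118881] ((0.4434460997581482, 0.10946236550807953), 0.0225127711892128) ((0.4435391128063202, 0.10969581454992294), (0.03975576162338257, 0.044276077300310135), 177.2162628173828) 143
scene tan [353.66545455 246.54545455] ((0.4486401677131653, 0.11220280081033707), 0.020094837993383408) ((0.44884443283081055, 0.11228300631046295), (0.03889748826622963, 0.039290476590394974), 148.01856994628906) 275
```

View pics/w7.png

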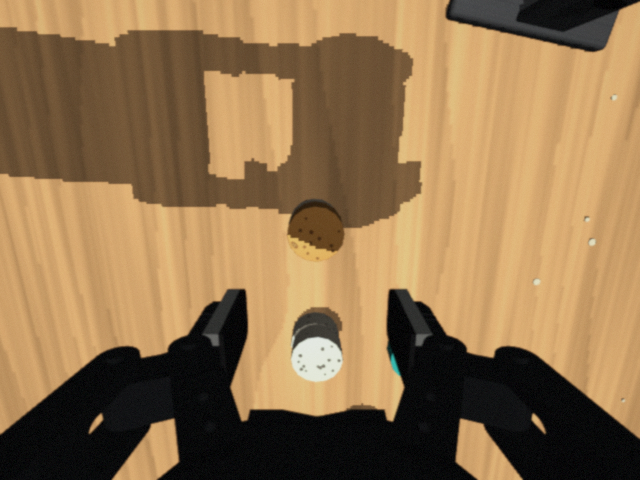

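```bash
python3 - <<'E'
from station import r
from h import *
r.move_linear([.4458,.1115,.05],rate=.2)
print(r.move_linear([.4458,.1115,.012],rate=.08,stop_force=5),r.read_time_s(),r.read_ee_pos(),r.read_contact_force())
r.pause(.2);print(r.read_ee_pos())
r.grip(.030,40);r.pause(.2);print(r.read_gripper_width(),r.read_ee_pos(),r.read_tcp_rot(),r.read_contact_force(),r.read_time_s())
for n in("wrist","side"):
    d=r.read_camera(n);np.savez(n+"8.npz",**d);cv2.imwrite(f"pics/{n}8.png",d["img"][...,::-1])
cv2.imwrite("pics/side8.png",cv2.resize(d["img"][170:310,220:350,::-1],None,fx=4,fy=4))
d=dict(np.load("wrist8.npz"));P=cloud(d)
m=(abs(P[...,2]-.04)<.003)&(np.hypot(P[...,0]-.4458,P[...,1]-.1115)<.0225)
v,u=np.where(m);p=ray(d,np.c_[u,v],.04)[:,:2].astype(np.float32);print(cv2.minEnclosingCircle(p),cv2.fitEllipse(cv2.convexHull(p)))
E
```

```text
False 12.5333 [0.44622727 0.11149992 0.01239653] [-0.67093297  0.83215183  1.02223615]
[0.44635897 0.11151988 0.01258536]
0.0380232339704576 [0.44632896 0.11151276 0.01264152] [-9.97593328e-04  7.07083187e-01  7.07129653e-01  1.60800463e-04] [-1.20430104 -0.37668325  5.99242641] 13.2417
((0.445507675409317, 0.11171460151672363), 0.023034771904349327) ((0.44606083631515503, 0.11241446435451508), (0.04001981392502785, 0.04525964707136154), 90.52249908447266)
```

View pics/side8.png

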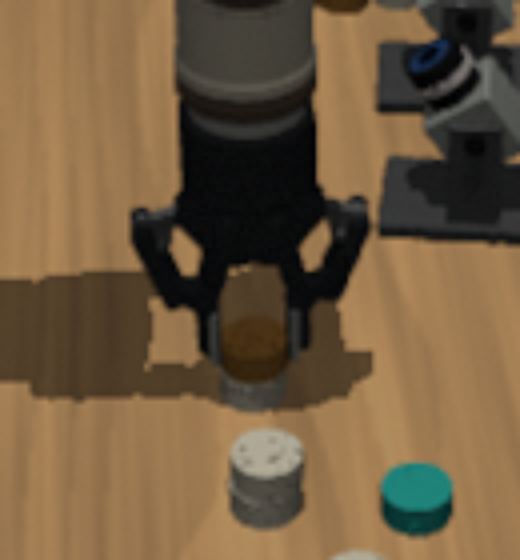

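View pics/wrist8.png

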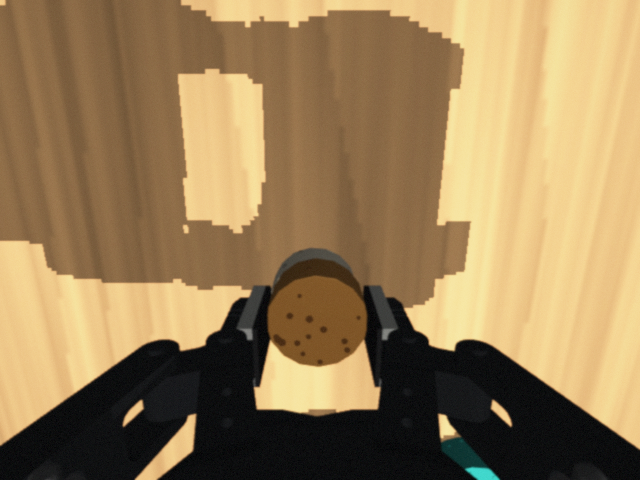

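```bash
cat > meas.py <<'E'
from station import r
from h import *
def meas(tag,cams=("scene","side")):
    for n in cams:
        d=r.read_camera(n);np.savez(n+tag+".npz",**d);P=cloud(d)
        cr=d["img"][180:400,280:440] if n=="scene" else d["img"][90:250,250:370]
        cv2.imwrite(f"pics/{n}{tag}.png",cv2.resize(cr[...,::-1],None,fx=2.7 if n=="scene" else 3.5,fy=2.7 if n=="scene" else 3.5,interpolation=2))
    a=cv2.imread(f"pics/scene{tag}.png");b=cv2.imread(f"pics/side{tag}.png");h=max(len(a),len(b))
    im=np.zeros((h,a.shape[1]+b.shape[1],3),np.uint8);im[:len(a),:a.shape[1]]=a;im[:len(b),a.shape[1]:]=b;
    f=min(1,800/im.shape[1],600/h);cv2.imwrite(f"pics/m{tag}.png",cv2.resize(im,None,fx=f,fy=f))
E
python3 - <<'E'
from meas import *
p=r.read_ee_pos()
r.move_linear([p[0],p[1],.03],rate=.05)
r.move_linear([p[0],p[1],.16],rate=.2);print(r.read_time_s(),r.read_gripper_width())
T=LENS+(.14-.0174)*CZ
r.reach(T,insp(-np.pi));r.pause(.2);print(r.read_time_s(),r.read_ee_pos()-T,r.read_gripper_width(),r.read_contact_force())
meas("9")
E
```

```text
14.65 0.03863720841417927
15.675 [ 0.00053861 -0.00162825 -0.0006187 ] 0.03856971992474518 [-0.09204582  0.33484642 -0.1196401 ]
```

View pics/m9.png

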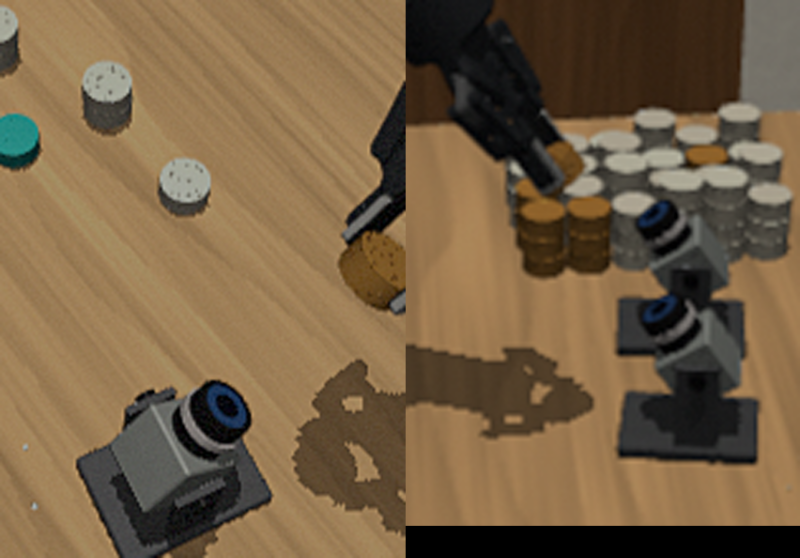

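```bash
cat >> meas.py <<'E'
def disc(tag,C,rot):
    R_=Ro.from_quat(np.array(rot)[[1,2,3,0]]).as_matrix();ax=-R_[:,2]
    out=[]
    for n in("scene","side"):
        d=dict(np.load(n+tag+".npz"));P=cloud(d);H=hsv(d)
        m=(np.linalg.norm(P-C,axis=-1)<.04)&(H[...,0]<25)&(H[...,1]>90)&(H[...,2]>40)
        k,l,s,c=cv2.connectedComponentsWithStats(m.astype(np.uint8));i=1+s[1:,4].argmax()
        q=P[l==i];h=(q-C)@ax
        hist=np.median(h[h>np.percentile(h,40)]) # top face level
        t=(l==i)&(np.abs((P-C)@ax-hist)<.004)
        q=P[t];c0=q.mean(0);U=np.linalg.svd(q-c0)[2][2];U*=np.sign(U[2])
        # rays of top-face pixels on plane (c0,ax)
        v,u=np.where(t);K=d["camera_matrix"];cam=-d["R"].T@d["t"]
        g=np.c_[(u-K[0,2])/K[0,0],(v-K[1,2])/K[1,1],np.ones(len(u))]@d["R"]
        X=cam+g*(((c0-cam)@ax)/(g@ax))[:,None]
        e1,e2=R_[:,0],R_[:,1];w=np.c_[(X-c0)@e1,(X-c0)@e2].astype(np.float32)
        (a,b),rad=cv2.minEnclosingCircle(w);cen=c0+a*e1+b*e2-.01*ax
        print(n,c.round(0)[i],len(u),"rad",round(rad,4),"fit normal err deg",np.degrees(np.arccos(min(1,U@ax))).round(1),U.round(3),"centre",cen.round(4),"diff mm",((cen-C)*1e3).round(1),"in tool",(R_.T@(cen-C)*1e3).round(1),"wh",np.ptp(w,axis=0).round(4))
        out.append(cen)
    return np.array(out)
E
python3 - <<'E'
from meas import *
p=r.read_ee_pos();q=r.read_tcp_rot();z=Ro.from_quat(np.array(q)[[1,2,3,0]]).as_matrix()[:,2]
print(p,z,-CZ); disc("9",p-.0174*z,q)
d=dict(np.load("scene9.npz"));cv2.imwrite("pics/s9.png",cv2.resize(d["img"][230:330,380:480,::-1],None,fx=5,fy=5,interpolation=2))
E
```

```text
[0.50180288 0.29947709 0.2151395 ] [ 0.56228998 -0.11097163 -0.81946035] [ 0.56303822 -0.10944354 -0.81915204]
scene [428. 285.] 370 rad 0.0276 fit normal err deg 2.2 [-0.531  0.102  0.841] centre [0.4964 0.2949 0.2307] diff mm [ 4.4 -6.5  1.3] in tool [-5.3 -5.5  2.1] wh [0.0459 0.0415]
side [297. 140.] 47 rad 0.032 fit normal err deg 2.8 [-0.538  0.074  0.839] centre [0.4862 0.2949 0.2281] diff mm [-5.8 -6.5 -1.3] in tool [ 4.4 -7.5 -1.5] wh [0.036  0.0637]
```

View pics/s9.png

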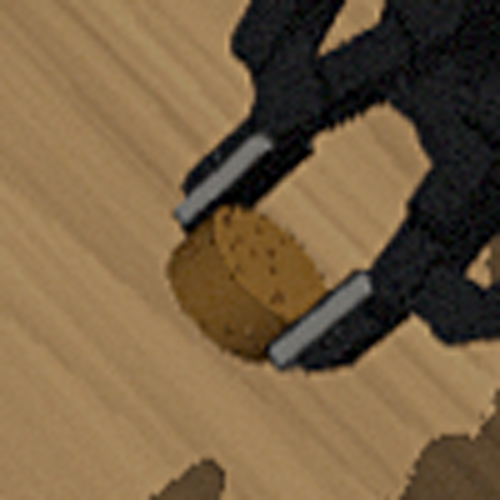

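```bash
python3 - <<'E'
from meas import *
d=r.read_camera("wrist");np.savez("wrist9.npz",**d);cv2.imwrite("pics/w9.png",d["img"][...,::-1]);print(r.read_ee_pos(),r.read_time_s(),-d["R"].T@d["t"],proj(d,[LENS]))
E
```

```text
[0.50174641 0.29974394 0.21530389] 15.825 [0.35609448 0.329025   0.30033501] [[317.80369539 225.15739204]]
```

View pics/w9.png

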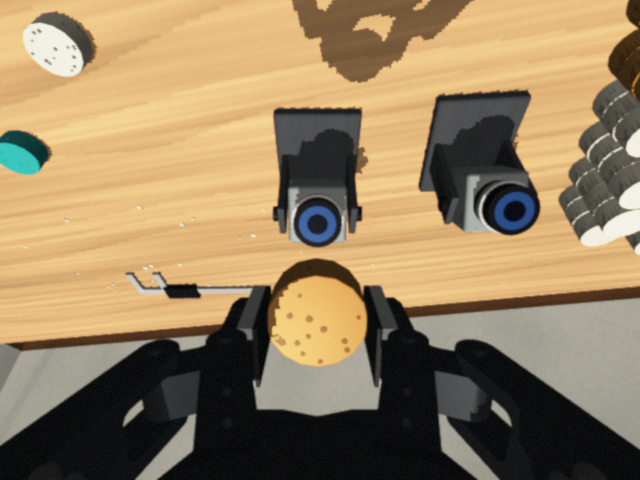

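```bash
cat >> meas.py <<'E'
def wl(tag,p,q,off=.0174):
    d=dict(np.load("wrist"+tag+".npz"));H=hsv(d);P=cloud(d);K=d["camera_matrix"]
    R_=Ro.from_quat(np.array(q)[[1,2,3,0]]).as_matrix();cam=-d["R"].T@d["t"]
    def onpl(uv,X0,n):
        g=np.array([(uv[0]-K[0,2])/K[0,0],(uv[1]-K[1,2])/K[1,1],1])@d["R"];return cam+g*(((X0-cam)@n)/(g@n))
    v,u=np.indices(H.shape[:2]);pl=proj(d,[LENS])[0]
    m=(np.hypot(u-pl[0],v-pl[1])<30)&(H[...,0]>100)&(H[...,0]<128)&(H[...,1]>110)&(H[...,2]>60)
    e=cv2.fitEllipse(cv2.convexHull(np.c_[u[m],v[m]].astype(np.int32)))
    X=onpl(e[0],LENS,CZ);print("glass px",np.round(e[0],2),np.round(e[1],1),"exp",pl.round(1),"world at plane",X.round(4),"depth glass med",np.median(P[m],0).round(4))
    C=p-off*R_[:,2];top=C-.01*R_[:,2];pt=proj(d,[top])[0]
    m=(np.hypot(u-pt[0],v-pt[1])<60)&(H[...,0]<25)&(H[...,1]>60)&(H[...,2]>120)&(np.abs((P-top)@R_[:,2])<.006)&(np.linalg.norm(P-top,axis=-1)<.03)
    e2=cv2.fitEllipse(cv2.convexHull(np.c_[u[m],v[m]].astype(np.int32)))
    Y=onpl(e2[0],top,R_[:,2]);print("top px",np.round(e2[0],2),np.round(e2[1],1),"exp",pt.round(1),"err in tool mm",(R_.T@(Y-top)*1e3).round(2),"depth level err mm",np.median(((P-top)@R_[:,2])[m]*1e3).round(2))
    # foot
    box=(np.linalg.norm(P-LENS-[.03,0,-.1],axis=-1)<.08)&(abs(P[...,2]-.012)<.005)&(H[...,2]<110)&(H[...,1]<90)
    return X,Y,d,P,H
E
python3 - <<'E'
from meas import *
wl("9",r.read_ee_pos(),r.read_tcp_rot())
E
```

```text
glass px [317.14 223.57] [37.3 38.4] exp [317.8 225.2] world at plane [0.5692 0.287  0.1143] depth glass med [0.5685 0.2874 0.1148]
top px [317.67 320.87] [90.8 98.7] exp [315.5 323.9] err in tool mm [ 1.31  0.82 -0.  ] depth level err mm 0.12
```

```bash
sed -i 's/^LENS=.*;YAW/LENS=np.array([.5701,.2864,.115]);YAW/' h.py; python3 - <<'E'
from meas import *
T=LENS+(.1-.0174)*CZ
r.move_linear(T,rot=insp(-np.pi),rate=.06);r.pause(.5);p,q=r.read_ee_pos(),r.read_tcp_rot()
print(r.read_time_s(),(p-T)*1e3,q,insp(-np.pi),r.read_gripper_width(),r.read_contact_force())
meas("10",("scene","side","wrist"));
d=dict(np.load("wrist10.npz"));cv2.imwrite("pics/w10.png",d["img"][...,::-1])
d=dict(np.load("scene10.npz"));e=dict(np.load("side10.npz"))
C=p+.0174*CZ
for n,D in(("scene",d),("side",e)):print(n,"C px",proj(D,[C,LENS,LENS+.05*CZ]).round(1).tolist())
A=cv2.resize(d["img"][240:390,320:460,::-1],None,fx=3,fy=3,interpolation=2);B=cv2.resize(e["img"][100:250,270:370,::-1],None,fx=3,fy=3,interpolation=2)
cv2.imwrite("pics/f10.png",np.hstack([A,B]))
wl("10",p,q)
E
```

```text
17.1417 [-0.01223727  0.05154919  0.09902438] [ 0.29937359  0.09138548  0.94931351 -0.02877527] [ 0.29932141  0.09140972  0.94932623 -0.02882137] 0.03841129429095898 [-0.95538121  0.75114826 -0.54929107]
scene C px [[411.7, 302.2], [369.1, 339.5], [389.5, 321.6]]
side C px [[304.9, 154.1], [327.7, 184.3], [316.5, 169.5]]
glass px [316.66 238.71] [41.9 43.9] exp [315.9 240.5] world at plane [0.5692 0.2871 0.1143] depth glass med [0.5678 0.2876 0.1145]
top px [317.   320.54] [ 90.8 100.6] exp [315.1 323.9] err in tool mm [ 1.46  0.75 -0.  ] depth level err mm 0.02
```

View pics/f10.png

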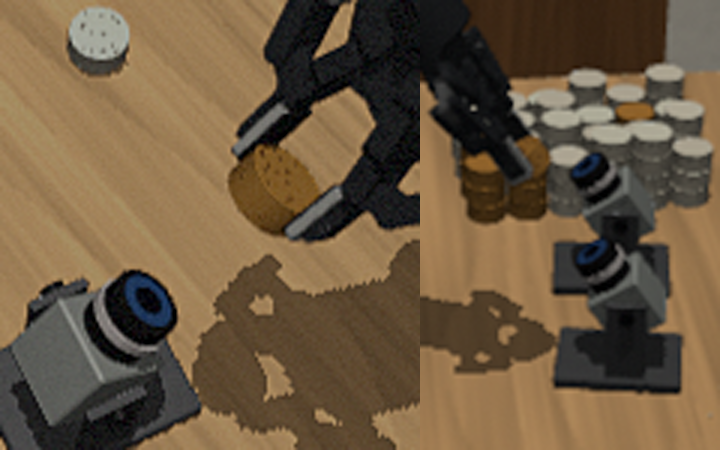

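View pics/w10.png

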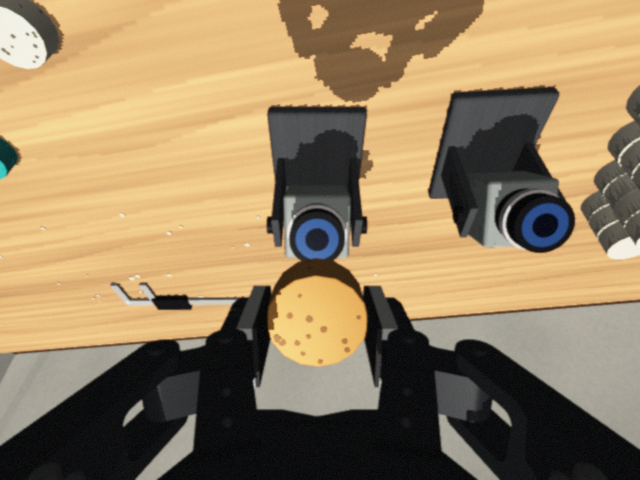

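```bash
python3 - <<'E'
from meas import *
p,q=r.read_ee_pos(),r.read_tcp_rot();R_=Ro.from_quat(np.array(q)[[1,2,3,0]]).as_matrix();C=p-.0174*R_[:,2]
t=np.linspace(0,2*np.pi,200)
rim=lambda s:C+s*R_[:,2]+.02*(np.cos(t)[:,None]*R_[:,0]+np.sin(t)[:,None]*R_[:,1])
cyl=np.r_[rim(-.01),rim(.01)]
for n in("scene","side"):
    d=dict(np.load(n+"10.npz"));P=cloud(d);H=hsv(d)
    m=(np.linalg.norm(P-C,axis=-1)<.035)&(H[...,0]<25)&(H[...,1]>80)&(H[...,2]>35)
    v,u=np.where(m);uv=np.c_[u,v];E=proj(d,cyl)
    pc,pl=proj(d,[C,LENS]);a=(pc-pl)/np.linalg.norm(pc-pl);b=np.array([-a[1],a[0]])
    for nm,k in(("axis",a),("perp",b)):
        print(n,nm,k.round(2),"exp",np.round([(E@k).min(),(E@k).max()]-pc@k,1),"seen",np.round(np.percentile(uv@k,[.3,99.7])-pc@k,1))
    print(len(u), "mm/px", (P[m]@d["R"].T+d["t"])[:,2].mean()/d["camera_matrix"][0,0]*1e3)
E
```

```text
scene axis [ 0.75 -0.66] exp [-13.6  13.2] seen [-14.3  20.3]
scene perp [0.66 0.75] exp [-14.7  14.9] seen [-22.8  24.1]
658 mm/px 1.3854112355965211
side axis [-0.6 -0.8] exp [-6.9  6.7] seen [-5.6  7.6]
side perp [ 0.8 -0.6] exp [-8.3  8.3] seen [-8.8  7.7]
102 mm/px 2.404521086100924
```

```bash
python3 - <<'E'
from meas import *
d=dict(np.load("scene10.npz"));P=cloud(d);H=hsv(d)
for h,xy in((.04,(.451,.0116)),(.04,(.4889,-.0885)),(.02,(.449,.111)),(.024,(.5477,-.2806))):
    m=(abs(P[...,2]-h)<.006)&(H[...,1]<70)&(H[...,2]>80)&(np.hypot(P[...,0]-xy[0],P[...,1]-xy[1])<.035)
    v,u=np.where(m);p=ray(d,np.c_[u,v],h)[:,:2].astype(np.float32);print(h,xy,np.round(cv2.minEnclosingCircle(p)[0],4),round(cv2.minEnclosingCircle(p)[1],4),np.median(P[...,2][m]).round(4))
print(r.read_gripper_width(),r.read_time_s());r.close_job()
E
```

```text
0.04 (0.451, 0.0116) [0.4493 0.0121] 0.0198 0.039
0.04 (0.4889, -0.0885) [ 0.4896 -0.0882] 0.0201 0.0391
0.02 (0.449, 0.111) [0.4474 0.1104] 0.0199 0.019
0.024 (0.5477, -0.2806) [ 0.5477 -0.2806] 0.0196 0.0232
0.038276028384414296 17.2917
the job is handed in; nothing more can be done
```

I put the pale cover disc flat on the middle of the blue mat. I then took the tan disc and handed the job in at 17.3 s while still holding it in front of the right-hand camera, 100 mm from the lens. Touchdown on the mat was at about 3–4 N.

**Last checks:**
- **Arm pose:** it was within 0.1 mm of the target. The tilt uses the given 35° and a stand direction of about -11°, which both fixed views agreed on.
- **Grip:** it was steady, with a finger opening of 38 mm.
- **Disc against lens:** the wrist view put the disc's height in the hand within 0.1 mm of expected and its centring about 0.5 mm off the lens axis. The side view and the scene view's axis reading agreed to about 1–3 mm; the side view is coarse, at 2.4 mm per pixel.
- **Other discs:** the two pairs and the lowest disc of the tall stack were still standing. The pairs had moved less than 1 mm from the first measurement; I had no earlier one for the lowest disc.

**What disagreed:**
- **Fingertips:** the pictures showed them about 16 mm behind the reported tool point with the fingers partly open, not 25 mm ahead as described. I worked from the pictures, and the contact height at the mat agreed with them.
- **Fixed cameras:** the two fixed cameras differ by about 4 mm in x. I averaged them and used the wrist view to refine the lens position, so expect it to be good to roughly 1 mm.
- **Scene view sideways:** its reading across the lens axis was spoiled by the colour mask spilling past the disc, so I did not use it.

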